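# Make up the counter kit and the parcel kit

## Robot

A 7-joint arm with a two-finger parallel gripper is mounted at the origin on the work surface. World frame = base frame: x ahead of the robot, y to its left, z up, the work surface at z = 0. Lengths are in m, angles in rad, forces in N, time in s.
With the tool pointing down it reaches from about 0.425 to 1.025 m from the base axis. Payload 9.4 kg.
Tool frame: the origin (TCP) lies midway between the tips of the shut fingers; the grasp point (between the pads) lies 19 mm behind it; y points along the fingers, x is the direction in which the jaws open and shut, and the axes are right-handed (so a half turn about y gives the same grasp; the last joint's range is limited). The gripper opens to 85 mm and grips with 20 to 120 N. Pads are 22 mm wide; open, the fingers measure 114 mm over their backs; the gripper's body (76 mm by 85 mm) begins 54 mm behind the grasp point. The pads swing forward as they close: fully open they stand 13 mm farther back than shut.
Start: joints at [1.137, 0.599, -0.003, 1.599, 0.002, 0.943, -0.08], TCP at [0.253, -0.679, 0.231] pointing down, gripper open.
Joint ranges: [-2.57, 2.57], [-0.35, 1.97], [-1.29, 1.29], [0.11, 2.56], [-1.05, 4.19], [0.11, 1.86], [-2.63, 2.63]. Speed limits (rad/s): [2.22, 2.22, 3.01, 3.01, 3.14, 3.14, 3.14].

## Interface

Orientations are given as [roll, pitch, yaw] about the fixed x, y, z axes, in that order (R = Rz(yaw) Ry(pitch) Rx(roll)).
In Python, from cell import r gives the robot as it stands. Calls block until the motion is done:
- r.goto(position, orientation): joint-space move of the TCP to a pose.
- r.move_linear(position, rotation=None, v=0.15, force_limit=None): straight line of the TCP; rotation=None keeps the orientation; v is the mean speed in m/s. With force_limit (N) it stops when the force on the tool has changed by that much, and returns True; else False.
- r.move_j(angles): joint-space move.
- r.open_gripper() and r.clamp(squeeze=None): open the fingers fully, or close them until they stop; squeeze is the grip in N (None keeps the last).
- r.hold(seconds).
- r.solve_ik(position, orientation): joint angles nearest the present ones, or None.
- r.state(): the state.
- r.snapshot(name): name is "scene" or "top"; returns the picture (384x512x3 uint8, red, green, blue); there is no depth.
- r.get_calibration(name): a dict with "intrinsics" (3x3 intrinsics, pixels), "k1" (the pictures are not rectified: a ray, as slopes to the right and down, at radius r is drawn at 1 + k1 r^2 times it, then the intrinsics apply), "camera_from_world" (4x4, takes a point from world to camera coordinates). Camera axes: x right, y down, z forward; pixel columns grow to the right and rows downward; lengths in m; the calibration is good to about 2 mm. A picture is of the moment at which its call begins. get_calibration takes no time and is no camera call.
A pose or a line that the arm cannot do raises r.PlanningError and nothing moves.
- r.hand_in(): hands the job in, once; it reports no verdict.
The state is a dict: "t": time; "q": joint angles; "joint_velocities": joint speeds; "tau": joint torques, N m; "eef_pos": TCP position; "tool_rot": TCP orientation; "ft_force": force on the tool from outside, world axes, zero at the start; "wrist_torque": the same for the moment, N m; "gripper_width": finger opening in m.
Only numpy, scipy, OpenCV 4.12 (cv2) and the standard library are available. Lean on these libraries where they do the work, as an engineer would, in place of code of your own. Each camera call takes 0.05 s, during which the arm holds its last target. There are 200 camera calls.

## Task

Make up two kits from the stock on the mail-room desk. The counter kit goes in the white tray with a partition: the ink pad flat in the larger compartment with the round-based hand stamp standing upright on the middle of the pad, and the small, narrow tape roll lying flat in the smaller compartment. The parcel kit goes in the plain plywood tray: the stapler standing on its base, lengthwise along the tray, and the big, wide tape roll lying flat beside it on the tray's floor; leave the oblong-based stamp and the desk bell where they are.

Things in the scene. Friction and masses are not known exactly. Their poses are not given: they have to be found in the camera images.
- counter_tray: White plastic tray, fixed to the desk, 138 mm along its x by 227 mm along its y, 20 mm high; walls and floor 4 mm thick, so its inner floor is 4 mm above the desk. One partition across it, as high as the walls, splits it: the larger compartment (130 x 125 mm) is centred at y = +47 mm, the smaller (130 x 90 mm) at y = -64.5 mm, both at x = 0. Origin at the centre of the underside; z up.
- parcel_tray: Plain plywood tray without partition, fixed to the desk, 120 mm along its x by 252 mm along its y, 20 mm high; walls and floor 4 mm thick (inside 112 x 244 mm, inner floor 4 mm above the desk). Origin at the centre of the underside; z up. The stapler fits at one end of its length and the wide tape roll at the other.
- ink_pad_mid (a point): Closed ink pad: a flat black and dark metal case, 56 mm along its x, 90 mm along its y, 20 mm high, lying flat. The point is its centre, half-way up (10 mm).
- round_stamp_mid (a point): Hand stamp standing upright: a round steel base of diameter 40 mm, 16 mm high, and on it a plain upright round wooden handle of diameter 23 mm up to 85 mm height. The point is on its axis, half-way up (42.5 mm above its underside); z is its axis, up.
- narrow_tape_mid (a point): Tan roll of tape lying flat (a ring, told from the other roll by size): outer diameter 50 mm, hole 25 mm, height 24 mm. The point is its centre, half-way up (12 mm above its underside); z is the ring's axis. Grasp it across its outside.
- wide_tape_mid (a point): Tan roll of tape lying flat (a ring, told from the other roll by size): outer diameter 62 mm, hole 38 mm, height 48 mm. The point is its centre, half-way up (24 mm above its underside); z is the ring's axis. Grasp it across its outside.
- stapler_mid (a point): Black desk stapler with a steel nose at its +y end, standing on its base: 130 mm long along its y, up to 34 mm wide along its x, 54 mm high. The base is 32 mm wide and 10 mm thick; above a gap the arm (34 mm wide, 28 to 54 mm above the underside) runs its whole length. The point is at its centre, half-way up (27 mm above its underside); z up. Grasp it across its width.
- oblong_stamp_mid (a point): Not part of a kit, leave it: hand stamp like the round one, with the same wooden handle, but with an oblong steel base 28 mm along its x by 64 mm along its y. Stands upright; the point is on the handle's axis 42.5 mm above its underside, total height 85 mm.
- bell_mid (a point): Not part of a kit, leave it: steel desk bell, a dome of diameter 72 mm with a small button on top, 50 mm high. The point is on its axis 25 mm above its underside.
Things that resemble listed ones, but are neither listed nor needed, are in the scene too. Leave any pink or red look-alike of the part that bears round_stamp_mid alone.

How it is judged:
At the end, for the whole second after the job is handed in: Each thing rests flat on its compartment's or tray's floor (height within 4 mm, tilt under 0.12 rad), the stamp upright within 15 mm of the pad's centre, the stapler within 0.5 rad of the tray's length; all released and at rest; oblong stamp and bell within 30 mm of their start (x of ink_pad_mid in the frame of counter_tray between -0.04 and 0.04 m and y of ink_pad_mid in the frame of counter_tray between -0 and 0.094 m and z of ink_pad_mid in the frame of counter_tray between 0.01 and 0.018 m and (angle between ink_pad_mid's own z axis and vertical below 0.12 rad or angle between ink_pad_mid's own z axis and vertical above 3.02 rad) and x of narrow_tape_mid in the frame of counter_tray between -0.045 and 0.045 m and y of narrow_tape_mid in the frame of counter_tray between -0.09 and -0.039 m and z of narrow_tape_mid in the frame of counter_tray between 0.012 and 0.02 m and (angle between narrow_tape_mid's own z axis and vertical below 0.12 rad or angle between narrow_tape_mid's own z axis and vertical above 3.02 rad) and horizontal distance between round_stamp_mid and ink_pad_mid below 0.015 m and z of round_stamp_mid in the frame of counter_tray between 0.0625 and 0.0705 m and angle between round_stamp_mid's own z axis and vertical below 0.1 rad and x of stapler_mid in the frame of parcel_tray between -0.05 and 0.05 m and y of stapler_mid in the frame of parcel_tray between -0.11 and 0.11 m and z of stapler_mid in the frame of parcel_tray between 0.027 and 0.035 m and angle between stapler_mid's own z axis and vertical below 0.12 rad and angle between the y axis of stapler_mid and the y axis of parcel_tray, either way round below 0.5 rad and x of wide_tape_mid in the frame of parcel_tray between -0.03 and 0.03 m and y of wide_tape_mid in the frame of parcel_tray between -0.1 and 0.1 m and z of wide_tape_mid in the frame of parcel_tray between 0.024 and 0.032 m and (angle between wide_tape_mid's own z axis and vertical below 0.12 rad or angle between wide_tape_mid's own z axis and vertical above 3.02 rad) and linear speed of each of ink_pad, round_stamp, narrow_tape, stapler, wide_tape below 0.02 m/s and contact force between each of ink_pad, round_stamp, narrow_tape, stapler, wide_tape and the fingers below 0.1 N and distance of each of oblong_stamp_mid, bell_mid from where it was at the start of the episode below 0.03 m and angle between each of oblong_stamp_mid, bell_mid's own z axis and vertical below 0.15 rad); the robot touches nothing.
It fails at once if the oblong stamp is pushed away or knocked over (distance of oblong_stamp_mid from where it was at the start of the episode above 0.03 m or angle between oblong_stamp_mid's own z axis and vertical above 0.5 rad).
It fails at once if the desk bell is pushed away or knocked over (distance of bell_mid from where it was at the start of the episode above 0.03 m or angle between bell_mid's own z axis and vertical above 0.5 rad).
It also fails if it takes over 128 s, if anything falls off the work surface, if the arm or the gripper's body presses on something with over 40 N, if the wrist force passes 120 N, or if a joint passes its speed limit or range.

## Working session

There is one attempt and no reset: what is moved stays moved. The work goes in short steps, each a Python script; the robot and the scene stay as the last script left them, time stands still between calls to the robot, and variables do not carry over. Pictures are saved under pics/ and viewed, about 12 in all and at most 16, crops included, and the job is handed in when it is done.

```bash
mkdir -p pics; ls; python3 - <<'E'
from cell import r
import cv2,numpy as np
for n in("scene","top"):
    im=r.snapshot(n); cv2.imwrite(f"pics/{n}0.png",im[:,:,::-1])
    c=r.get_calibration(n); print(n,c["intrinsics"],c["k1"],np.round(c["camera_from_world"],4).tolist())
    M=np.array(c["camera_from_world"]); print(-M[:3,:3].T@M[:3,3])
s=r.state(); print(s)
E
```

```text
pics
scene [[420.53940205   0.         251.44821742]
 [  0.         420.53940205 186.34945869]
 [  0.           0.           1.        ]] -0.04733997815978301 [[-0.19, 0.9816, 0.0176, 0.099], [0.5698, 0.1249, -0.8122, -0.2425], [-0.7995, -0.1443, -0.583, 1.546], [0.0, 0.0, 0.0, 1.0]]
[1.39302072 0.15621407 0.70269465]
top [[370.48094781   0.         255.869996  ]
 [  0.         370.48094781 186.8683202 ]
 [  0.           0.           1.        ]] -0.11127348644750516 [[-0.018, -0.9994, -0.0295, 0.0336], [-0.9956, 0.0207, -0.0915, 0.5358], [0.0921, 0.0278, -0.9954, 1.1286], [0.0, 0.0, 0.0, 1.0]]
[ 0.43016496 -0.00884975  1.17341435]
{'t': 0.1, 'q': array([ 1.13732031,  0.6000275 , -0.00253627,  1.60004008,  0.00179903,
        0.94287068, -0.07982301]), 'joint_velocities': array([-0.00052892, -0.00193733, -0.00167469, -0.00093108, -0.00091862,
       -0.00025922, -0.00152991]), 'tau': array([ 6.57557379e-03, -7.77991033e+01,  1.57077972e+00, -2.58625174e+01,
        1.27239543e-02,  5.48893688e-03,  1.91421543e-05]), 'eef_pos': array([ 0.25305403, -0.67897131,  0.23051963]), 'tool_rot': array([-1.57092567e+00,  1.33730985e-03, -1.21399136e+00]), 'ft_force': array([-0.17393126,  0.0482622 ,  0.275154  ]), 'wrist_torque': array([0.00986109, 0.01361449, 0.04679351]), 'gripper_width': 0.08575876584347182}
```

View pics/top0.png

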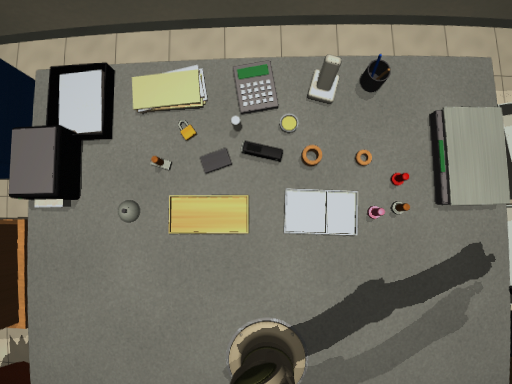

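View pics/scene0.png

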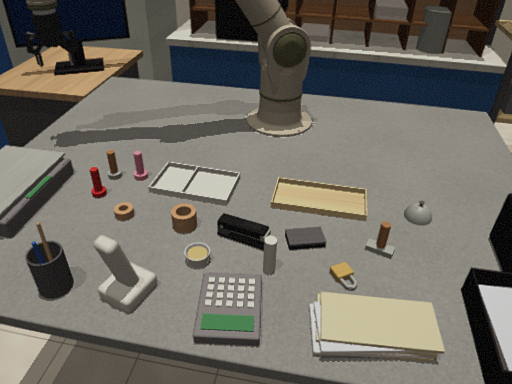

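Look-alikes, as top-image pixels:

| Thing wanted | Candidates |
|---|---|
| Round stamp | (400,208) wood handle with round steel base, (376,212) pink, (400,179) red, (160,162) oblong base |
| Tape rolls | (312,155) large, (364,157) small, (289,123) yellow-lidded tub (not tape) |
| Ink pad | (216,160), calculator (255,87) |
| Stapler | (262,151) |
| Trays | white (320,212), plywood (208,214) |

By the description the round stamp is (400,208). I'll check these choices in one close crop.

```bash
cat > h.py <<'E'
import cv2,numpy as np
from cell import r
def cal(n):
    c=r.get_calibration(n); return np.array(c["intrinsics"]),np.array([c["k1"],0,0,0.]),np.array(c["camera_from_world"])
def rays(n,px):
    K,d,M=cal(n); p=cv2.undistortPoints(np.float64(px).reshape(-1,1,2),K,d).reshape(-1,2)
    R=M[:3,:3]; return -R.T@M[:3,3],np.c_[p,np.ones(len(p))]@R
def onplane(n,px,z):
    o,v=rays(n,px); return (o+v*((z-o[2])/v[:,2])[:,None])[:,:2]
def proj(n,P):
    K,d,M=cal(n); return cv2.projectPoints(np.float64(P).reshape(-1,1,3),cv2.Rodrigues(M[:3,:3])[0],M[:3,3],K,d)[0].reshape(-1,2)
def blob(mask,roi,minA=15):
    """largest blob within roi (u0,v0,u1,v1); returns contour in full-image px, and mask"""
    u0,v0,u1,v1=roi; m=np.zeros_like(mask,np.uint8); m[v0:v1,u0:u1]=mask[v0:v1,u0:u1]
    cs=cv2.findContours(m,cv2.RETR_EXTERNAL,cv2.CHAIN_APPROX_NONE)[0]
    c=max(cs,key=cv2.contourArea); f=np.zeros_like(m); cv2.drawContours(f,[c],-1,1,-1); return c.reshape(-1,2),f
def cen(f): 
    v,u=np.nonzero(f); return np.array([u.mean(),v.mean()])
def snap(n,fn=None,roi=None,k=1):
    im=r.snapshot(n)
    if fn:
        o=im if roi is None else im[roi[1]:roi[3],roi[0]:roi[2]]
        cv2.imwrite(fn,cv2.resize(o,None,fx=k,fy=k,interpolation=cv2.INTER_CUBIC)[:,:,::-1])
    return im
E
python3 - <<'E'
import cv2,numpy as np
a=cv2.imread('pics/top0.png');b=cv2.imread('pics/scene0.png')
A=cv2.resize(a[105:245,110:420],None,fx=2.58,fy=2.58,interpolation=cv2.INTER_CUBIC)[:, :800]
B=cv2.resize(b[140:270,70:440],None,fx=2.16,fy=2.16,interpolation=cv2.INTER_CUBIC)[:230,:800]
B=np.pad(B,((0,0),(0,800-B.shape[1]),(0,0)));A=np.pad(A,((0,0),(0,800-A.shape[1]),(0,0)))
cv2.imwrite('pics/crop0.png',np.vstack([A,B]))
E
```

```text
(no output)
```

View pics/crop0.png

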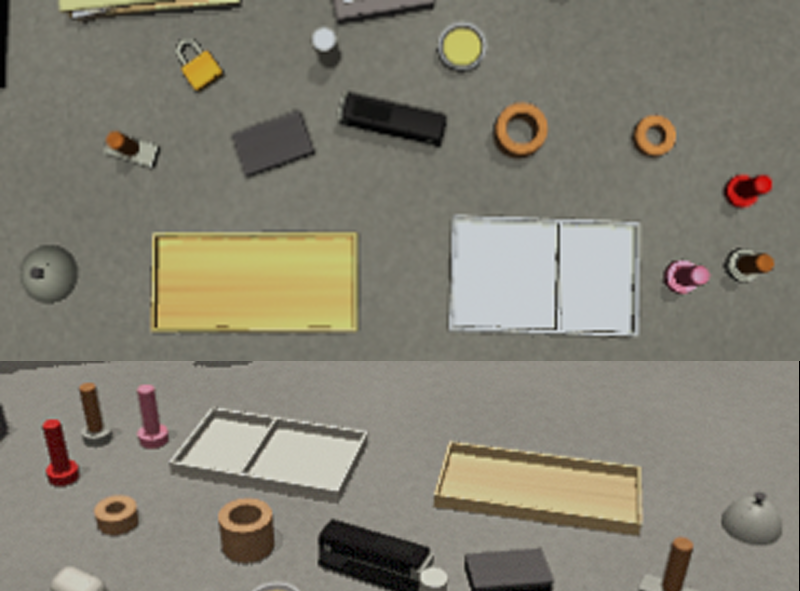

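The crop confirms the choices. The wood-handled stamp on a round steel base is at about (398,207), beside a pink one at (376,212) and a red one at (400,179). The rolls, stapler, pad and trays are clear of each other. Next I measure.

```bash
cat > meas.py <<'E'
from h import *
def rect(n,c,z):
    p=onplane(n,c,z).astype(np.float32)*1000; (x,y),(w,h),a=cv2.minAreaRect(p)
    if w>h: w,h=h,w; a+=90      # a = direction of short side
    a=(a+90)%180-90
    return np.round([x,y,w,h,a],1)
def masks(im):
    hsv=cv2.cvtColor(im,cv2.COLOR_RGB2HSV); H,S,V=cv2.split(hsv)
    return dict(tan=((H>4)&(H<22)&(S>110)&(V>60)).astype(np.uint8),dark=(V<72).astype(np.uint8),blk=(V<45).astype(np.uint8),
      white=((V>125)&(S<60)).astype(np.uint8),ply=((H>14)&(H<32)&(S>60)&(V>100)).astype(np.uint8))
E
python3 - <<'E'
from meas import *
T=cv2.imread('pics/top0.png')[:,:,::-1].copy();S=cv2.imread('pics/scene0.png')[:,:,::-1].copy()
m=masks(T);ms=masks(S)
print('V pad',T[160,216],'desk',T[175,230],'stapler',T[151,262])
for nm,k,roi,z in [('wide','tan',(295,140,330,172),.024),('narrow','tan',(350,145,378,170),.012),('pad','dark',(195,143,236,178),.02),
   ('stapler','blk',(237,135,288,166),.054),('ctray','white',(275,182,364,242),.02),('ptray','ply',(160,188,256,240),.02),('handle','tan',(395,198,414,215),.085)]:
    c,f=blob(m[k],roi); print(nm,f.sum(),cen(f).round(1),'cen',(onplane('top',cen(f),z)*1000).round(1)[0],'rect',rect('top',c,z), 'bbox',c.min(0),c.max(0))
for nm,roi,z in [('wide',(165,200,205,240),.024),('narrow',(108,195,140,225),.012),('handle',(104,146,122,172),.05)]:
    c,f=blob(ms['tan'],roi); print('scene',nm,f.sum(),cen(f).round(1),(onplane('scene',cen(f),z)*1000).round(1)[0],c.min(0),c.max(0))
E
```

```text
V pad [75 72 71] desk [123 122 112] stapler [41 40 37]
wide 319 [311.8 154.5] cen [ 634.8 -154.2] rect [ 635.  -153.3   59.8   60.7   88.2] bbox [302 145] [321 164]
narrow 198 [363.5 157.1] cen [ 625.4 -320.4] rect [ 625.9 -320.4   47.    48.6   43. ] bbox [356 150] [371 165]
pad 55 [218.4 168. ] cen [599.1 140.7] rect [598.6 141.1   6.7  87.   18.5] bbox [205 163] [231 173]
stapler 479 [262.2 151.1] cen [643.4   0.9] rect [643.4   1.   37.8 120.8 -14.4] bbox [242 141] [282 161]
ctray 3300 [321.  211.4] cen [ 456.3 -177.5] rect [ 455.7 -179.6  140.5  232.2   -3.2] bbox [284 188] [359 235]
ptray 3133 [208.3 214. ] cen [454.6 173.6] rect [454.9 175.4 119.6 252.2  -0.9] bbox [168 195] [248 233]
handle 42 [406.  206.5] cen [ 463.3 -421.6] rect [ 463.3 -421.7   18.9   19.5   42.2] bbox [403 203] [409 210]
scene wide 513 [183.7 218.4] [ 633.2 -150.9] [172 204] [195 232]
scene narrow 129 [123.9 214.3] [ 636.9 -311.2] [114 205] [132 219]
scene handle 86 [110.8 158.7] [ 450.  -432.5] [107 150] [114 171]
```

```bash
python3 - <<'E'
from meas import *
T=cv2.imread('pics/top0.png')[:,:,::-1].copy();S=cv2.imread('pics/scene0.png')[:,:,::-1].copy()
V=T.max(2); c,f=blob((V<96).astype(np.uint8),(195,143,236,178)); pad=rect('top',c,.02); print('pad',f.sum(),pad)
# triangulate the handle top: lit top centre in top view, handle top edge pixel in scene
o1,v1=rays('top',[[406,206.5]]);o2,v2=rays('scene',[[110.2,152.0]])
A=np.c_[v1[0],-v2[0]];s=np.linalg.lstsq(A,o2-o1,rcond=None)[0];print('tri',o1+s[0]*v1[0],o2+s[1]*v2[0])
def box(x,y,z0,z1,w,h,a):
    a=np.radians(a);R=np.array([[np.cos(a),-np.sin(a)],[np.sin(a),np.cos(a)]])
    q=np.array([[-1,-1],[1,-1],[1,1],[-1,1]])*[w/2,h/2]@R.T+[x,y]
    return [np.c_[q,np.full(4,z)] for z in(z0,z1)]
def cyl(x,y,z0,z1,d):
    t=np.linspace(0,2*np.pi,40);return [np.c_[x+d/2*np.cos(t),y+d/2*np.sin(t),np.full(40,z)] for z in(z0,z1)]
L=[cyl(634.5,-153.5,0,48,62),cyl(625.5,-320,0,24,50),cyl(460,-424,0,16,40),cyl(460,-424,16,85,23),box(*pad[:2],0,20,56,90,pad[4]),
 box(643.4,1,0,54,34,130,-14.4),box(455.7,-179,0,20,138,227,-3),box(454.9,174.5,0,20,120,252,-.9)]
out=[]
for n,im,(u0,v0,u1,v1),k in(('top',T,(165,135,415,240),3.2),('scene',S,(85,145,375,255),2.75)):
    o=cv2.resize(im[v0:v1,u0:u1],None,fx=k,fy=k,interpolation=cv2.INTER_CUBIC)
    for l in L:
        for z,p in enumerate(l):
            q=(proj(n,p/1000)+.5-[u0,v0])*k
            cv2.polylines(o,[np.int32(q*8)],True,((255,255,0),(0,255,255))[z],1,cv2.LINE_AA,3)
    out.append(np.pad(o,((0,0),(0,800-o.shape[1]),(0,0))) if o.shape[1]<800 else o[:,:800])
cv2.imwrite('pics/ov.png',np.vstack(out)[:600,:,::-1])
E
```

```text
pad 549 [622.9 148.7  61.5  91.9  18.4]
tri [ 0.4633826  -0.42284198  0.08208011] [ 0.46301794 -0.42183158  0.08168572]
```

View pics/ov.png

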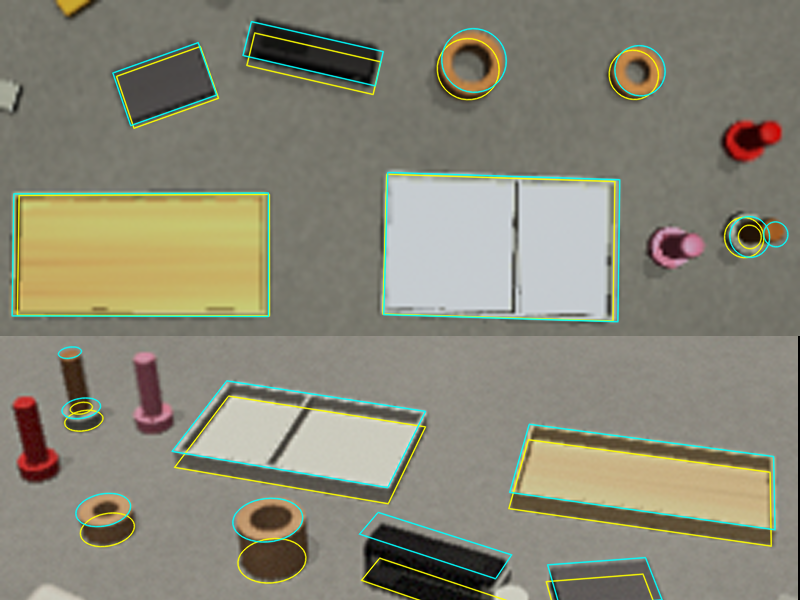

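The overlay fits in both views to within about 3 mm, and the heights and sizes agree with the description. I start with the ink pad, then take a check picture.

```bash
cat > act.py <<'E'
from meas import *
CT=(.4557,-.179,np.radians(-3)); PT=(.4549,.1745,np.radians(-.9)); Z=.20
def tw(t,x,y):
    c,s=np.cos(t[2]),np.sin(t[2]); return t[0]+c*x-s*y,t[1]+s*x+c*y
def O(a): return [-np.pi/2,0,a]
def pick(x,y,a,z,sq,up=Z):
    r.open_gripper(); r.goto([x,y,z+.10],O(a)); st=r.move_linear([x,y,z],v=.12,force_limit=15)
    r.clamp(sq); w=r.state()['gripper_width']; r.move_linear([x,y,up],v=.25); s=r.state()
    print('pick stop',st,'w',round(w,4),'->',round(s['gripper_width'],4),'fz',s['ft_force'].round(1),'t',s['t'])
def place(x,y,a,z,up=Z):
    r.goto([x,y,max(up,z+.08)],O(a)); r.move_linear([x,y,z+.02],v=.2); st=r.move_linear([x,y,z-.002],v=.04,force_limit=10); s=r.state()
    print('place stop',st,'z',s['eef_pos'].round(4),'want',z,'w',round(s['gripper_width'],4)); r.open_gripper()
    r.move_linear([x,y,up],v=.25); print('t',r.state()['t'])
E
python3 - <<'E'
from act import *
pick(.6225,.1487,np.radians(18.4),.005,50)
E
```

```text
pick stop False w 0.0545 -> 0.0548 fz [ 0.   0.8 -2.4] t 5.825
```

```bash
python3 - <<'E'
from act import *
place(*tw(CT,0,.047),CT[2],.009)
r.goto([.62,-.32,.2],O(0))
T=snap('top','pics/t1.png',(160,130,420,245),3)
E
```

```text
place stop True z [ 0.4584 -0.1323  0.0096] want 0.009 w 0.0545
t 9.8833
```

View pics/t1.png

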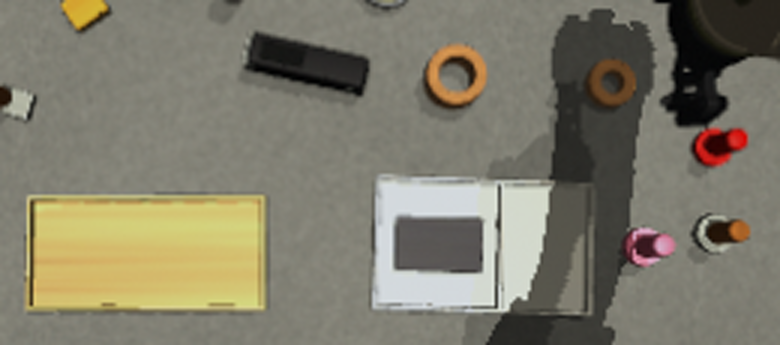

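The pad lies flat in the larger compartment at about (306,211) full-image px, clear of all walls. I measure it there, then fetch the stamp.

```bash
python3 - <<'E'
from act import *
T=r.snapshot('top'); c,f=blob((T.max(2)<100).astype(np.uint8),(288,195,324,226)); print('pad',rect('top',c,.024),'cmd',tw(CT,0,.047), onplane('top',cen(f),.022))
pick(.4605,-.423,0,.035,50)
S=snap('scene','pics/s2.png',(60,60,260,220),3)
E
```

```text
pad [ 456.8 -130.6   52.6   87.    -1.2] cmd (np.float64(0.4581597899434183), np.float64(-0.13206441186653503)) [[ 0.45763955 -0.13137554]]
pick stop False w 0.022 -> 0.0221 fz [-0.  -0.2 -2.1] t 14.375
```

View pics/s2.png

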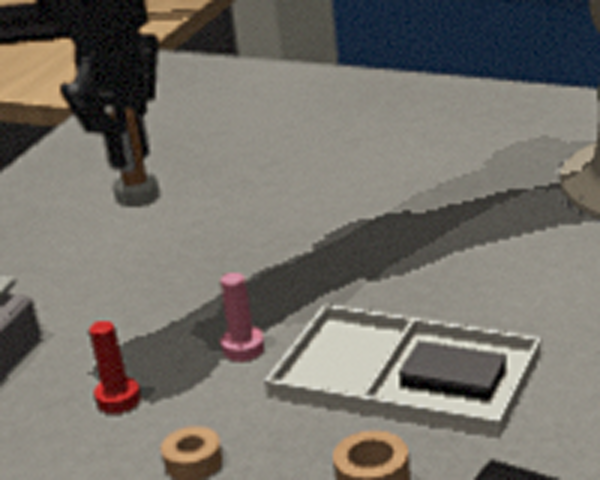

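The stamp is held upright at about (105,123) full-image px, and the pink and red ones are undisturbed. The pad measures within 1.5 mm of where I commanded it, so I place the stamp.

```bash
python3 - <<'E'
from act import *
place(.4578,-.1315,0,.059,up=.2)
pick(.6255,-.320,0,.005,40)
place(*tw(CT,0,-.0645),CT[2],.009)
r.goto([.645,.001,.2],O(np.radians(-14.4)))
T=r.snapshot('top');S=r.snapshot('scene')
A=cv2.resize(T[130:245,160:420],None,fx=2.6,fy=2.6);B=cv2.resize(S[130:245,70:330],None,fx=2.6,fy=2.6)
cv2.imwrite('pics/t3.png',np.vstack([A,B])[:,:,::-1])
E
```

```text
place stop True z [ 0.4584 -0.1316  0.0586] want 0.059 w 0.0216
t 18.175
pick stop False w 0.048 -> 0.0475 fz [ 0.5  0.5 -0.6] t 21.8
place stop True z [ 0.4525 -0.2436  0.0089] want 0.009 w 0.0477
t 25.4833
```

View pics/t3.png

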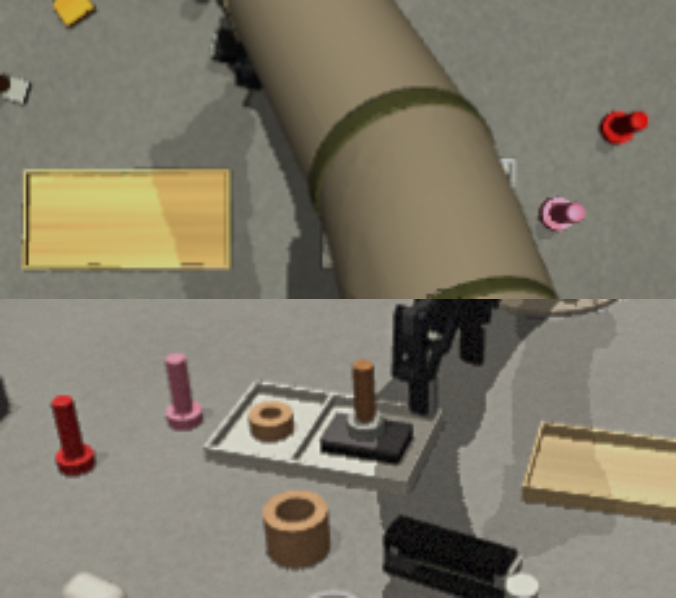

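In the scene view the stamp stands on the pad at about (209,166) and the narrow roll lies in the smaller compartment at about (173,177). The counter kit looks right, so next is the stapler.

```bash
python3 - <<'E'
from act import *
pick(.645,.001,np.radians(-14.4),.022,60)
S=snap('scene','pics/s4.png',(170,60,420,260),2.6)
E
```

```text
pick stop False w 0.0333 -> 0.0328 fz [-0.2 -1.3 -3.1] t 29.7583
```

View pics/s4.png

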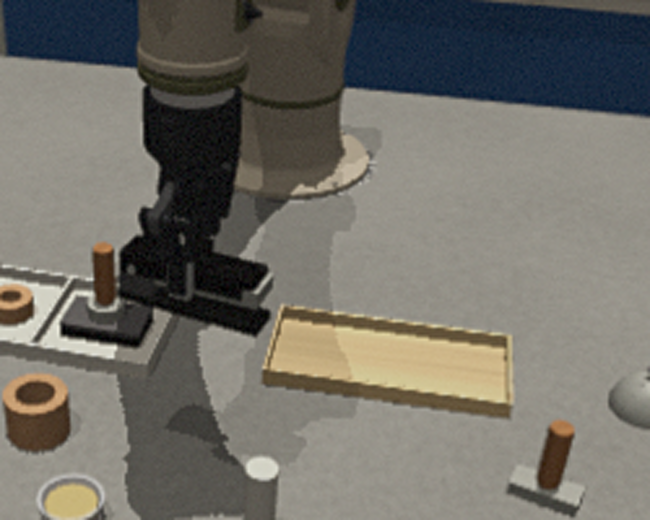

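The stapler is held level, from about (216,168) to (274,180), with its nose toward +y. I place it, then take the wide roll.

```bash
python3 - <<'E'
from act import *
place(*tw(PT,0,-.049),PT[2],.026)
pick(.6345,-.1535,0,.021,50)
T=r.snapshot('top');S=r.snapshot('scene')
A=cv2.resize(T[130:245,160:420],None,fx=2.6,fy=2.6);B=cv2.resize(S[120:250,170:430],None,fx=2.6,fy=2.6)
cv2.imwrite('pics/t5.png',np.vstack([A,B])[:600,:,::-1])
E
```

```text
place stop True z [0.4549 0.1255 0.0262] want 0.026 w 0.0335
t 33.5333
pick stop False w 0.0608 -> 0.0609 fz [-1.   0.6 -2.4] t 37.2583
```

View pics/t5.png

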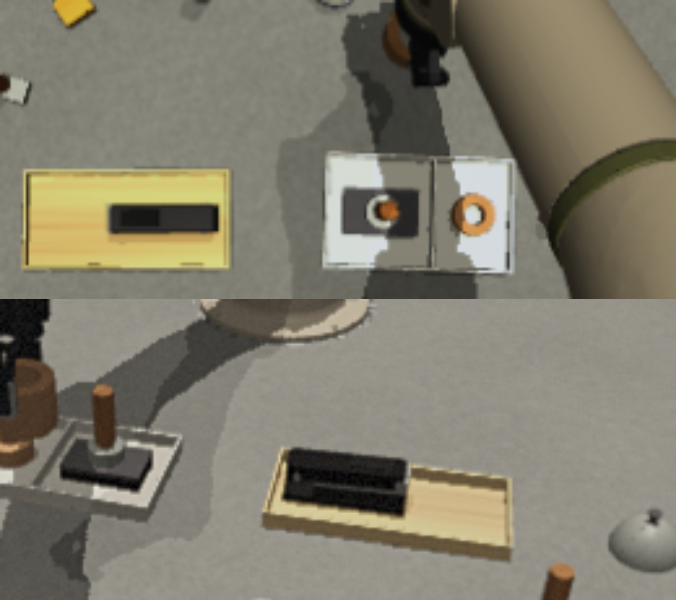

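In the top view the stapler sits flat and lengthwise at about (223,214). The stamp is centred on its pad at about (307,211) and the narrow roll is at (342,212). The wide roll is held, so I place it in the free end.

```bash
python3 - <<'E'
from act import *
place(*tw(PT,0,.070),PT[2],.025)
r.goto([.253,-.679,.231],[-np.pi/2,0,-1.214]); r.hold(.5)
T=r.snapshot('top');S=r.snapshot('scene')
cv2.imwrite('pics/top6.png',T[:,:,::-1]);cv2.imwrite('pics/scene6.png',S[:,:,::-1])
A=cv2.resize(T[140:245,110:420],None,fx=2.5,fy=2.5);B=cv2.resize(S[140:265,135:445],None,fx=2.5,fy=2.5)
cv2.imwrite('pics/t6.png',np.vstack([A,B])[:600,:,::-1])
m=masks(T)
for n,roi,z in [('wide',(160,190,205,240),.028),('narrow',(328,192,358,232),.016),('handle',(300,198,320,220),.109)]:
    c,f=blob(m['tan'],roi);print(n,f.sum(),cen(f).round(1),(onplane('top',cen(f),z)*1000).round(1)[0])
for n,roi,z,th in [('pad',(288,195,324,226),.024,100),('stapler',(198,198,246,229),.058,60)]:
    c,f=blob((T.max(2)<th).astype(np.uint8),roi);print(n,rect('top',c,z))
T0=cv2.imread('pics/top0.png')[:,:,::-1]
for n,roi in [('bell',(112,195,145,228)),('oblong',(145,150,178,175))]:
    d=cv2.absdiff(T0,T)[roi[1]:roi[3],roi[0]:roi[2]];print(n,'max/mean diff',d.max(),d.mean().round(2))
print(r.state()['t'])
E
```

```text
place stop True z [0.4563 0.2445 0.0264] want 0.025 w 0.0609
t 41.6
wide 468 [183.2 216.2] [449.1 251.3]
narrow 190 [341.7 212.1] [ 452.5 -242.8]
handle 45 [309.  210.5] [ 457.5 -130.3]
pad [ 456.8 -130.6   52.6   87.    -1.2]
stapler [453.3 123.2  30.2 121.4  -0.9]
bell max/mean diff 3 1.27
oblong max/mean diff 3 1.33
45.5
```

View pics/t6.png

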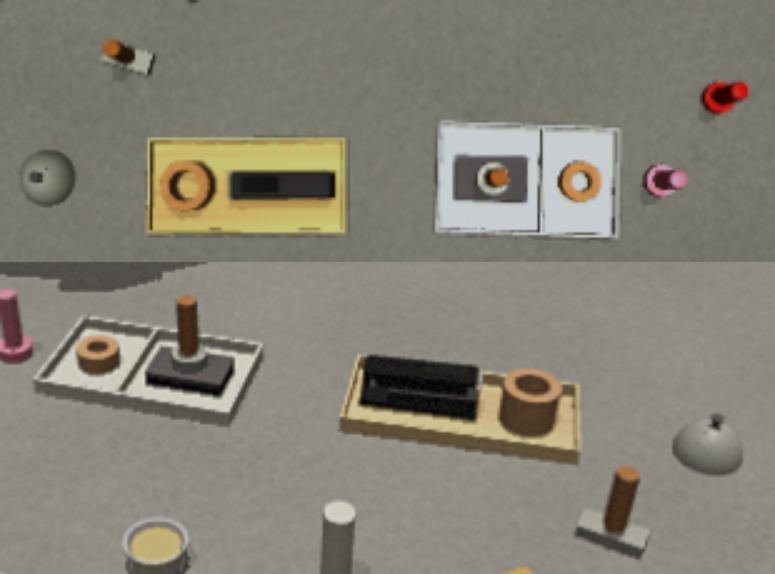

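Everything lies where it should, and the bell and oblong stamp are unchanged against the first picture. I hand in.

```bash
python3 -c "
from cell import r
print(r.hand_in(), r.state()['t'])"
```

```text
the job is handed in; nothing more can be done
the job is handed in; nothing more can be done
```

Both kits are made up and the job is handed in, at about 45.5 s on the robot's clock; hand-in gave no verdict. I placed the ink pad, round stamp, narrow roll, stapler and wide roll in that order, then backed the arm away.

- **Counter kit:** in the last pictures the pad lies flat in the larger compartment, within about 2 mm of where I aimed. The stamp stands upright about 1 mm from the pad's measured centre. The narrow roll lies flat in the smaller compartment, within about 1 mm of its target.
- **Parcel kit:** the stapler stands on its base in line with the tray, about 3 mm from its target. The wide roll lies flat at the other end.
- **Left alone:** the bell and oblong stamp match the first picture to within camera noise.

**Disagreeing checks:**
- The last colour measurement of the wide roll was about 10 mm off because its mask took in some of the plywood. For that roll I relied on the commanded position and the two views.
- It touched down 1.4 mm above the height I expected, but looks flat in both views.
- The stapler's black outline measured 121 mm, not 130 mm, because its steel nose is not black.

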